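# Turn the prep-station sign from fish to vegetables

### The job

The fish is finished and the vegetables come next, so change the station sign over: draw the small barrel bolt that locks the two-sided sign board in its stand, tip the board half a turn about its pivots until the carrot side is upright in front, where the fish side was, and push the bolt fully home again so that it locks the board. Leave the glass, the mug and the two tins close to it standing where they are.

Things in the scene. Friction and masses are not known exactly. Their poses are not given: they have to be found in the camera images.
- stand: Fixed wooden stand. Origin on the worktop under the board's middle; x to its back (-x, the front, faces the robot roughly), y to its left, z up. Base 100 mm deep, y -113 to +149 mm, top at z 16 mm. Cheeks 50 mm deep: right one y -79 to -99 mm, 125 mm high; left one from y +79 mm, widened at the top by a bracket to y +143 mm, 140 mm high, which carries the bolt (guides up to z 160 mm).
- board (a joint): Board's angle about its level pivot (along the stand's y, z 100 mm), rad. 0: upright, fish side in front, as at the start. Grows as the top edge tips forward (to the stand's -x); turns endlessly either way; pi or -pi: upright, carrot side in front. Pivot friction of about 0.09 N m keeps it at any angle.
- board_mid (a point): Board's middle, on the pivot axis; axes turn with the board, z to the edge that is up at the start, x to the carrot side. Balanced wooden frame 150 wide (y), 130 high (z), 18 mm thick (x), of 18 mm bars round an 8 mm panel. Left edge: sockets for the bolt 50 mm above and below the pivot, 12 mm wide, 20 mm deep; the bolt enters the upper one if the board is upright within 2 degrees.
- fish_face (a point): Centre of the side with a raised wooden fish, flush with the frame, 9 mm from the pivot axis; in front at the start.
- carrot_face (a point): Centre of the other side, with a raised wooden carrot with three leaves (upside down while at the back), flush with the frame, 9 mm from the pivot axis; must come to the front.
- bolt (a joint): Travel of the steel barrel bolt along the stand's y, m. 0: home, its 8 mm round-nosed rod 14 mm deep in the board's left edge, 50 mm above the pivot, so the board cannot turn. Grows as it is drawn away from the board (+y); 0.020: fully drawn, at its stop, tip 6 mm clear of the board. Slides with about 1.2 N, stays where left.
- bolt_knob (a point): Grip point of the bolt's upright steel knob, moving with it: on the knob's axis at z 186 mm, 12 mm below its top. The knob is 14 to 15 mm thick there, narrowing to 9 mm below z 170 mm. Bolt home: at y +112 mm of the stand, x 0.
- tumbler_1: Clear drinking glass, 77 mm across, 94 mm high, close behind the stand. Origin: centre of its underside.
- mug_cream: Cream mug, 117 mm long (x) with its handle at -x, 84 mm wide, 98 mm high, behind the stand's left end. Origin: at its underside, midway along its length.
- fish_tin: Flat tin, 86 mm across, 40 mm high, to the right of the stand. Origin: centre of its underside.
- milk_tin: Tall tin, 76 mm across, 110 mm high, close behind the stand. Origin: centre of its underside.

How it is judged:
By the outcome, as a careful person would: the job done as asked, in the order asked, and still so for the second after the job is handed in, with the robot touching nothing.
It also fails if it takes over 62 s, if anything falls off the work surface, if the arm or the gripper's body presses on something with over 40 N, if the wrist force passes 120 N, or if a joint passes its speed limit or range.

### The arm

A 7-joint arm with a two-finger parallel gripper is mounted at the origin on a cart in front of the work surface, level with it; the furniture and walls round the work are solid. World frame = base frame: x ahead of the robot, y to its left, z up, the work surface at z = 0. Lengths are in m, angles in rad, forces in N, time in s.
With the tool pointing down it reaches from about 0.4 to 0.85 m from the base axis. Payload 4.5 kg.
Tool frame: the origin (TCP) lies midway between the tips of the shut fingers; the grasp point (between the pads) lies arm.grip_depth behind it (arm.grip_depth is the distance from the TCP to the grasp point, in m); z points along the fingers, y is the line along which they close (so a half turn about z gives the same grasp; the last joint's range is limited). The gripper opens to 88 mm and grips with 3 to 60 N. Pads are 18 mm wide; open, the fingers measure 123 mm over their backs; the gripper's body (75 mm by 187 mm) begins 45 mm behind the grasp point.
Start: joints at [-1.172, 0.689, -0.195, 1.565, 0.157, 0.902, -0.215], TCP at [0.223, 0.584, 0.217] pointing down, gripper open.
Joint ranges: [-3.01, 3.01], [-0.46, 2.08], [-1.47, 1.51], [0.13, 2.56], [-1, 4.14], [0.04, 2.09], [-2.66, 2.66]. Speed limits (rad/s): [2.57, 2.57, 3.14, 3.14, 3.14, 3.14, 3.14].

### API

Orientations are given as a unit quaternion [w, x, y, z].
In Python, from cell import monitor, optics, arm gives the robot as it stands.
- The arm moves only by the tool send_rows, never from a script. Its argument "deltas" is a list of rows, each an object of numbers: "dx", "dy", "dz": the shift along the tool's x, y, z in mm; "yaw": the turn about the tool's z in degrees. In form: [{"dx": .., "dy": .., "dz": .., "yaw": ..}, ...]. A call has 1 to 5 rows; each row is the pose to reach, as a shift and turn from the pose commanded when the call began, along the tool's axes at that moment; what a row does not reach only later rows make up. A row lasts 1/10 s, in which the tool goes at most 50 mm and 8.59 degrees, less where a joint would pass 70% of its speed; a pose out of reach is approached as far as the arm can. A call with a gripper value outside its range is refused whole. "claw" is the closure, from 0 (fully open) to 1 (shut), set as the call begins (left out, the last holds). The fingers move at their own pace and stop on an object; "grip_force" is the grip in N (left out, the last holds). Time passes only in rows, so rows that repeat a pose let the fingers close. It gives the time, the measured TCP pose, the force, the opening and the grip force at its end, in the units of the state.
- monitor.get_obs(): the state, without advancing time (a new reading comes with each control period).
- optics.snapshot(name): name is "scene" or "side" or "wrist"; returns the picture (400x640x3 uint8, red, green, blue); there is no depth.
- optics.get_calibration(name): a dict with "camera_matrix" (3x3 intrinsics, pixels), "camera_from_world" (4x4, takes a point from world to camera coordinates). Camera axes: x right, y up, looking along -z (the intrinsics and any distortion apply to the point x, -y, -z); pixel columns grow to the right and rows downward; lengths in m; the calibration is good to about 2 mm. The wrist camera is an equidistant fisheye: a pixel r from the principal point sees the ray r / f radians off the axis. A picture is of the moment at which its call begins: read the wrist's pose just before it. get_calibration takes no time and is no camera call; for the wrist camera it gives the pose at the moment of the call.
- arm.close_job(): hands the job in; it is judged then, once.
The state is a dict: "time_s": time; "joints": joint angles; "joint_vel": joint speeds; "joint_torque": joint torques, N m; "tcp_pos": TCP position; "tool_rot": TCP orientation; "wrist_force": force on the tool from outside, world axes, zero at the start; "torque": the same for the moment, N m; "opening": finger opening in m; "grip_force": force on a finger pad.
Only numpy, scipy, OpenCV 4.12 (cv2) and the standard library are available. Lean on these libraries where they do the work, as an engineer would, in place of code of your own. Each camera call takes 0.05 s, during which the arm holds its last target. There are 200 camera calls.

## Working session

There is one attempt and no reset: what is moved stays moved. The work goes in short steps, Python scripts to look and compute and a tool call to move; the robot and the scene stay as the last step left them, time stands still between calls to the robot, and variables do not carry over. Pictures are saved under pics/ and viewed, at most 10 in all, crops included, and the job is handed in when it is done.

Besides the shell and the picture viewer there is one more tool, called after "Request:" as name(argument=value, ...), one argument or row to a line, values as JSON. send_rows: Moves the arm, as the interface text tells. Its arguments: {"type":"object","properties":{"deltas":{"type":"array","items":{"type":"object","properties":{"dx":{"type":"number"},"dy":{"type":"number"},"dz":{"type":"number"},"yaw":{"type":"number"}}}},"claw":{"type":"number"},"grip_force":{"type":"number"}},"required":["deltas"]}

```bash
mkdir -p pics; ls; python3 - <<'E'
from cell import monitor, optics, arm
import cv2,numpy as np
o=monitor.get_obs();print(o['time_s'],o['tcp_pos'],o['tool_rot'],o['opening'],arm.grip_depth)
for n in ("scene","side"):
    cv2.imwrite(f"pics/{n}0.png",optics.snapshot(n)[:,:,::-1]);c=optics.get_calibration(n);print(n,c)
E
```

```text
pics
0.0 [0.22278319 0.58321959 0.21620636] [-8.96293464e-05  1.81333612e-01  9.83421191e-01 -9.35327489e-04] 0.08811534722057567 0.0187
scene {'camera_matrix': array([[382.77608628,   0.        , 316.63481578],
       [  0.        , 382.77608628, 200.96243957],
       [  0.        ,   0.        ,   1.        ]]), 'camera_from_world': array([[ 4.78453886e-01, -8.78112232e-01, -8.87390671e-04,
        -3.32953956e-01],
       [ 6.02974175e-01,  3.27805407e-01,  7.27300323e-01,
        -4.67633322e-01],
       [-6.38360418e-01, -3.48514740e-01,  6.86318769e-01,
        -5.66174344e-01],
       [ 0.00000000e+00,  0.00000000e+00,  0.00000000e+00,
         1.00000000e+00]])}
side {'camera_matrix': array([[445.83139634,   0.        , 312.37587487],
       [  0.        , 445.83139634, 197.61414319],
       [  0.        ,   0.        ,   1.        ]]), 'camera_from_world': array([[ 0.99925776, -0.03609688,  0.01345121, -0.63134105],
       [ 0.0248929 ,  0.87156511,  0.48964743, -0.02240129],
       [-0.02939835, -0.48894916,  0.87181676, -1.11127322],
       [ 0.        ,  0.        ,  0.        ,  1.        ]])}
```

View pics/scene0.png

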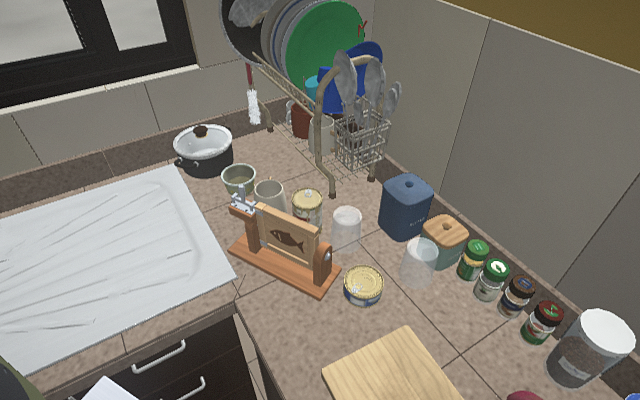

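View pics/side0.png

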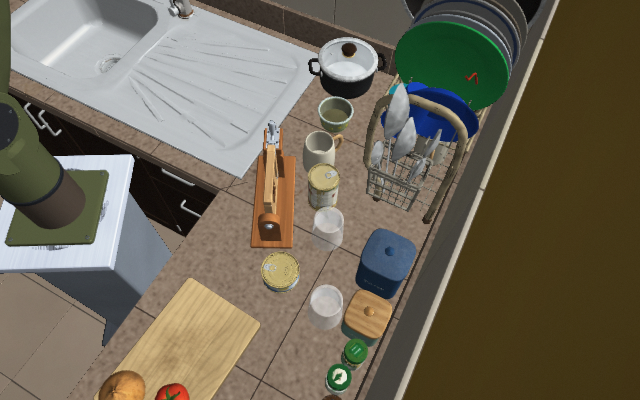

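The scene view shows the fish sign at about (285,240), with the bolt knob near (240,190). The side view has the stand at about (273,190), with the knob near (272,125). I'll enlarge both.

```bash
python3 - <<'E'
import cv2
a=cv2.imread("pics/scene0.png")[175:300,222:347];b=cv2.imread("pics/side0.png")[110:260,240:350]
cv2.imwrite("pics/c.png",cv2.hconcat([cv2.resize(a,(400*600//400,600),interpolation=2)[:, :600][:, :],])) 
a=cv2.resize(a,None,fx=3.2,fy=3.2,interpolation=2);b=cv2.resize(b,None,fx=3.6,fy=3.6,interpolation=2)
import numpy as np
z=np.zeros((540,796,3),np.uint8);z[:400,:400]=a;z[:540,400:796]=b
cv2.imwrite("pics/c.png",z)
E
```

```text
(no output)
```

View pics/c.png

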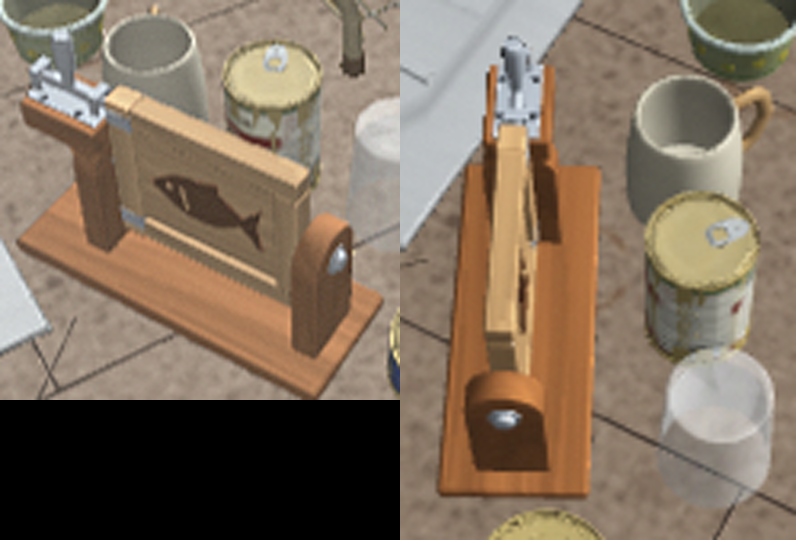

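```bash
cat > h.py <<'E'
import numpy as np, json
from cell import monitor, optics, arm
from scipy.spatial.transform import Rotation as R
def proj(n,P,c=None):
    c=c or optics.get_calibration(n);K=c['camera_matrix'];T=c['camera_from_world']
    q=np.atleast_2d(P)@T[:3,:3].T+T[:3,3];q=q*[1,-1,-1]
    if n=='wrist':
        r=np.hypot(q[:,0],q[:,1]);th=np.arctan2(r,q[:,2]);u=q[:,:2]/r[:,None]*th[:,None]
    else: u=q[:,:2]/q[:,2:]
    return u*[K[0,0],K[1,1]]+K[:2,2]
def stand(p,P):
    c,s=np.cos(p[2]),np.sin(p[2]);P=np.atleast_2d(P)
    return np.c_[p[0]+c*P[:,0]-s*P[:,1],p[1]+s*P[:,0]+c*P[:,1],P[:,2]]
E
python3 - <<'E'
from h import *
from scipy.optimize import least_squares
S=[((-50,149,16),(68,168)),((50,149,16),(200,168)),((50,-113,16),(187,488)),((-50,-113,16),(40,488)),((0,112,198),(115,42)),((-9,75,165),(98,127)),((9,75,165),(127,127)),((-9,-75,165),(87,330)),((9,-75,165),(118,332))]
C=[((-50,149,16),(18,242)),((-50,-113,16),(315,390)),((50,-113,16),(380,300)),((0,112,198),(62,30)),((-9,-75,165),(300,188)),((9,-75,165),(311,172))]
def f(p):
    r=[]
    for n,L,s,o in(("side",S,3.6,(240,110)),("scene",C,3.2,(222,175))):
        r.append(proj(n,stand(p,np.array([l[0] for l in L])/1e3),cal[n])-(np.array([l[1] for l in L])/s+o))
    return np.vstack(r).ravel()
cal={n:optics.get_calibration(n) for n in("side","scene")}
a=least_squares(f,[.55,.1,0],loss='soft_l1');p=a.x
print(p,np.degrees(p[2]));print(f(p).reshape(-1,2).round(1).tolist())
json.dump(list(p),open('p.json','w'))
print(stand(p,[[0,.112,.186],[0,0,.165],[-.14,0,.1]]))
E
```

```text
[ 0.53522789 -0.01767781 -0.04953074] -2.83790258970613
[[-0.9, -2.3], [0.3, -1.6], [0.4, 1.4], [-1.3, 0.6], [-0.4, 0.2], [0.3, -1.4], [0.2, -1.2], [-1.1, 0.2], [-1.1, -0.2], [-0.6, -1.6], [0.4, 1.9], [2.5, -2.4], [0.9, 0.8], [-0.2, -0.9], [1.0, -1.7]]
[[ 0.54077307  0.09418484  0.186     ]
 [ 0.53522789 -0.01767781  0.165     ]
 [ 0.39539959 -0.01074634  0.1       ]]
```

```bash
cat >> h.py <<'E'
def move(P_stand_mm, closing=None):
    """tool-frame delta (mm, deg) to a TCP point in stand frame; closing: angle(deg) of tool y from stand y"""
    p=json.load(open('p.json'));o=monitor.get_obs()
    A=R.from_quat(np.roll(o['tool_rot'],-1))
    d=A.inv().apply(stand(p,np.array(P_stand_mm)/1e3)[0]-o['tcp_pos'])*1e3
    y=A.apply([0,1,0]);a=np.degrees(np.arctan2(-y[0],y[1])-p[2])
    print('delta',d.round(1),'tool y vs stand y deg',a.round(2),'t',o['time_s'])
def where():
    p=json.load(open('p.json'));o=monitor.get_obs();c,s=np.cos(p[2]),np.sin(p[2])
    d=o['tcp_pos'][:2]-p[:2];print('TCP in stand mm',1e3*(c*d[0]+s*d[1]),1e3*(-s*d[0]+c*d[1]),1e3*o['tcp_pos'][2],'F',o['wrist_force'],'open',o['opening'],o['time_s'])
E
python3 -c "
from h import *
move([0,112,260]);where()"
```

```text
delta [-471.5 -343.6  -43.1] tool y vs stand y deg -18.06 t 0.1
TCP in stand mm -341.80309876359297 584.7411226161717 216.2952996743146 F [ 0.40052126  0.25945983 -0.48000114] open 0.08819075535797714 0.1
```

Request:
send_rows(
  deltas=[
    {"dx": -20,"dy": -15,"dz": -20},
    {"dx": -50,"dy": -37,"dz": -43},
    {"dx": -88,"dy": -65,"dz": -43},
    {"dx": -126,"dy": -92,"dz": -43},
    {"dx": -164,"dy": -120,"dz": -43},
  ],
  claw=0.4,
)

```text
invalid input at $.deltas[0]: expected keys dx, dy, dz, yaw
```

Request:
send_rows(
  deltas=[
    {"dx": -38,"dy": -28},
    {"dx": -76,"dy": -55},
    {"dx": -114,"dy": -83},
    {"dx": -152,"dy": -111},
    {"dx": -190,"dy": -138},
  ],
)

```text
invalid input at $.deltas[0]: expected keys dx, dy, dz, yaw
```

Request:
send_rows(
  deltas=[
    {"dx": -38,"dy": -28,"yaw": -5},
    {"dx": -76,"dy": -55,"yaw": -10},
    {"dx": -100,"dy": -73,"yaw": -15},
    {"dx": -117,"dy": -85,"yaw": -18},
    {"dx": -117,"dy": -85,"yaw": -18},
  ],
)

```text
invalid input at $.deltas[0]: expected keys dx, dy, dz, yaw
```

```bash
python3 - <<'E'
from h import *
import cv2
where();move([0,112,260])
c=optics.get_calibration('wrist')
im=optics.snapshot('wrist')
p=json.load(open('p.json'))
print(c['camera_matrix'][0])
# overlay: predictions
im=cv2.resize(im[:,:,::-1],(800,500))
for q in [(0,112,198),(-9,75,165),(9,75,165),(-9,-75,165),(9,-75,165),(-50,149,16),(-50,-113,16),(50,-113,16)]:
    u=proj('wrist',stand(p,np.array(q)/1e3),c)[0]*1.25;print(q,u.round());cv2.circle(im,tuple(int(v) for v in u),3,(0,0,255),1)
cv2.imwrite('pics/w1.png',im)
E
```

```text
TCP in stand mm -341.80309876359297 584.7411226161717 216.2952996743146 F [ 0.40052126  0.25945983 -0.48000114] open 0.08819075535797714 0.1
delta [-471.5 -343.6  -43.1] tool y vs stand y deg -18.06 t 0.1
[309.70691629   0.         320.43245079]
(0, 112, 198) [161. 578.]
(-9, 75, 165) [149. 556.]
(9, 75, 165) [156. 562.]
(-9, -75, 165) [ 97. 544.]
(9, -75, 165) [104. 550.]
(-50, 149, 16) [199. 475.]
(-50, -113, 16) [108. 474.]
(50, -113, 16) [138. 507.]
```

View pics/w1.png

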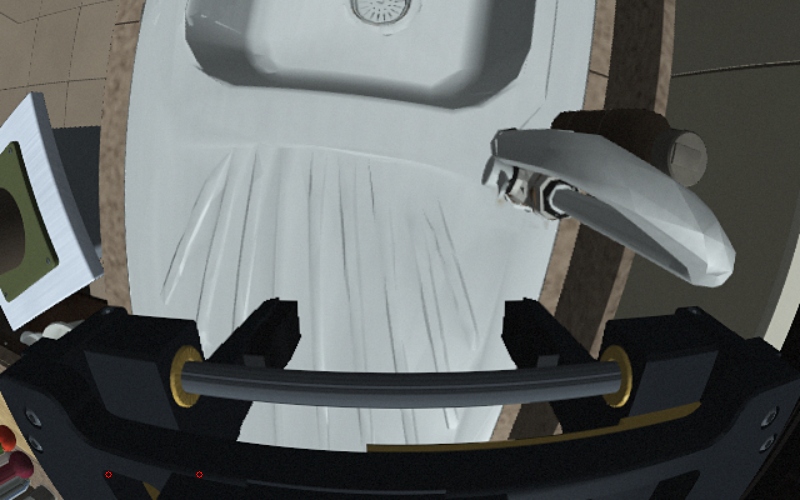

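The picture shows only the sink and tap, because the arm hasn't moved: each row must have all four keys. I'll resend the moves in full.

Request:
send_rows(
  deltas=[
    {"dx": -20,"dy": -15,"dz": -20,"yaw": 0},
    {"dx": -50,"dy": -37,"dz": -43,"yaw": 0},
    {"dx": -88,"dy": -65,"dz": -43,"yaw": 0},
    {"dx": -126,"dy": -92,"dz": -43,"yaw": 0},
    {"dx": -164,"dy": -120,"dz": -43,"yaw": 0},
  ],
  claw=0.4,
)

```text
time_s: 0.65
tcp_pos: [0.3341, 0.4117, 0.2601]
tool_rot: [0.0, 0.181, 0.983, 0.0]
wrist_force: [-0.4, 0.2, 0.5]
opening: 0.0534
grip_force: 0.0
```

Request:
send_rows(
  deltas=[
    {"dx": -38,"dy": -28,"dz": 0,"yaw": 0},
    {"dx": -76,"dy": -55,"dz": 0,"yaw": 0},
    {"dx": -114,"dy": -83,"dz": 0,"yaw": 0},
    {"dx": -152,"dy": -111,"dz": 0,"yaw": 0},
    {"dx": -190,"dy": -138,"dz": 0,"yaw": 0},
  ],
)

```text
time_s: 1.15
tcp_pos: [0.4623, 0.2146, 0.26]
tool_rot: [-0.0, 0.181, 0.983, -0.0]
wrist_force: [0.4, 0.9, -0.4]
opening: 0.053
grip_force: 0.0
```

Request:
send_rows(
  deltas=[
    {"dx": -38,"dy": -28,"dz": 0,"yaw": -5},
    {"dx": -76,"dy": -55,"dz": 0,"yaw": -10},
    {"dx": -100,"dy": -73,"dz": 0,"yaw": -15},
    {"dx": -117,"dy": -85,"dz": 0,"yaw": -18},
    {"dx": -117,"dy": -85,"dz": 0,"yaw": -18},
  ],
)

```text
time_s: 1.65
tcp_pos: [0.542, 0.0914, 0.2594]
tool_rot: [0.0, 0.028, 1.0, -0.001]
wrist_force: [1.1, -0.6, -0.5]
opening: 0.0531
grip_force: 0.0
```

```bash
cat > look.py <<'E'
from h import *
import cv2,sys
where();move([0,112,172])
c=optics.get_calibration('wrist')
im=optics.snapshot('wrist')
p=json.load(open('p.json'))
im=cv2.resize(im[:,:,::-1],(800,500))
for q in [(0,112,198),(-9,75,165),(9,75,165),(-9,-75,165),(9,-75,165),(-50,149,16),(-50,-113,16),(50,-113,16)]:
    u=proj('wrist',stand(p,np.array(q)/1e3),c)[0]*1.25;print(q,u.round());cv2.circle(im,tuple(int(v) for v in u),3,(0,0,255),1)
cv2.imwrite(sys.argv[1],im)
E
python3 look.py pics/w2.png
```

```text
TCP in stand mm 1.3254979488429697 109.31746411657289 259.42866882702276 F [ 1.08708304 -0.60576144 -0.52524284] open 0.05309137311210327 1.65
delta [ 1.4  2.8 87.4] tool y vs stand y deg -0.42 t 1.65
(0, 112, 198) [406. 258.]
(-9, 75, 165) [352. 231.]
(9, 75, 165) [353. 256.]
(-9, -75, 165) [169. 235.]
(9, -75, 165) [172. 256.]
(-50, 149, 16) [439. 159.]
(-50, -113, 16) [207. 168.]
(50, -113, 16) [216. 252.]
```

View pics/w2.png

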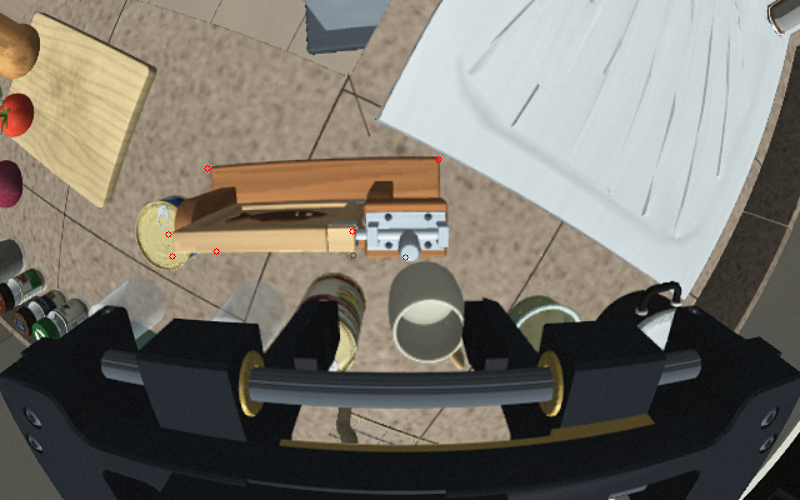

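The wrist view shows the whole stand: knob top near (411,256), and the board's left end corners near (357,227) and (357,252). Observed points sit about 5 px right of and 4 px above the predictions, so I'll refit with them.

```bash
python3 - <<'E'
from h import *
from scipy.optimize import least_squares
c=optics.get_calibration('wrist')
L=[((0,112,198),(411,257)),((-9,75,165),(357,227)),((9,75,165),(357,252)),((-9,-75,165),(174,231)),((9,-75,165),(175,252)),((-50,149,16),(440,158)),((-50,-113,16),(211,168))]
P=np.array([l[0] for l in L])/1e3;U=np.array([l[1] for l in L])/1.25
f=lambda p:(proj('wrist',stand(p,P),c)-U).ravel()
a=least_squares(f,json.load(open('p.json')),loss='soft_l1');print(a.x,np.degrees(a.x[2]));print(f(a.x).reshape(-1,2).round(1).tolist())
p=np.array(json.load(open('p.json')));print('diff mm',(a.x-p)*1e3)
q=.3*p+.7*a.x;json.dump(list(q),open('p.json','w'));where();move([0,112,169])
E
```

```text
[ 0.53184135 -0.01136141 -0.05212831] -2.986731998713622
[[0.3, -2.1], [-0.1, 0.9], [0.6, 0.7], [-2.2, 0.1], [-0.3, 0.8], [1.5, -0.1], [-1.1, -1.9]]
diff mm [-3.38654035  6.31639616 -2.59756321]
TCP in stand mm 2.36009064464418 107.7341986342278 259.57890627973677 F [-0.12329562  0.66861035  0.75388066] open 0.05298101279960766 1.7
delta [ 2.3  4.3 90.6] tool y vs stand y deg -0.2 t 1.7
```

Request:
send_rows(
  deltas=[
    {"dx": 2,"dy": 4,"dz": 25,"yaw": 0},
    {"dx": 2,"dy": 4,"dz": 55,"yaw": 0},
    {"dx": 2,"dy": 4,"dz": 75,"yaw": 0},
    {"dx": 2,"dy": 4,"dz": 88,"yaw": 0},
    {"dx": 2,"dy": 4,"dz": 88,"yaw": 0},
  ],
)

```text
time_s: 2.2
tcp_pos: [0.5365, 0.1014, 0.1705]
tool_rot: [-0.002, 0.024, 1.0, -0.0]
wrist_force: [0.4, 0.0, 0.3]
opening: 0.0526
grip_force: 0.0
```

Request:
send_rows(
  deltas=[
    {"dx": 0,"dy": 0,"dz": 0,"yaw": 0},
    {"dx": 0,"dy": 0,"dz": 0,"yaw": 0},
    {"dx": 0,"dy": 0,"dz": 0,"yaw": 0},
    {"dx": 0,"dy": 0,"dz": 0,"yaw": 0},
    {"dx": 0,"dy": 0,"dz": 0,"yaw": 0},
  ],
  claw=1,
  grip_force=15,
)

```text
time_s: 2.7
tcp_pos: [0.539, 0.0993, 0.1724]
tool_rot: [0.0, 0.025, 1.0, -0.0]
wrist_force: [0.3, -1.3, 0.8]
opening: 0.0148
grip_force: 0.7
```

```bash
python3 -c "
from h import *
where();move([0,132,171]);print(monitor.get_obs()['grip_force'],monitor.get_obs()['tcp_pos'])"
```

```text
TCP in stand mm 0.3764668908903092 112.71636337877575 172.40599340951317 F [ 0.33957055 -1.31887266  0.75603156] open 0.014841885281065184 2.7
delta [ 0.4 19.3  1.4] tool y vs stand y deg 0.02 t 2.7
0.6625098446966149 [0.53901862 0.09929214 0.17240599]
```

Request:
send_rows(
  deltas=[
    {"dx": 0,"dy": 0,"dz": 0,"yaw": 0},
    {"dx": 0,"dy": 7,"dz": 0,"yaw": 0},
    {"dx": 0,"dy": 14,"dz": 0,"yaw": 0},
    {"dx": 0,"dy": 20,"dz": 0,"yaw": 0},
    {"dx": 0,"dy": 22,"dz": 0,"yaw": 0},
  ],
)

```text
time_s: 3.2
tcp_pos: [0.5397, 0.1167, 0.172]
tool_rot: [-0.001, 0.027, 1.0, -0.004]
wrist_force: [-0.7, -13.3, 7.2]
opening: 0.0111
grip_force: 15.4
```

Request:
send_rows(
  deltas=[
    {"dx": 0,"dy": 0,"dz": 0,"yaw": 0},
    {"dx": 0,"dy": 0,"dz": 0,"yaw": 0},
  ],
)

```text
time_s: 3.4
tcp_pos: [0.5397, 0.1165, 0.1721]
tool_rot: [-0.001, 0.027, 1.0, -0.004]
wrist_force: [0.1, -11.0, 6.1]
opening: 0.0111
grip_force: 15.2
```

```bash
python3 -c "
from h import *
where();print(monitor.get_obs()['grip_force'],monitor.get_obs()['tcp_pos'])"
```

```text
TCP in stand mm 0.22208209789183025 129.94418318815104 172.07860544880072 F [  0.05104557 -11.04161424   6.0613795 ] open 0.011126816141348313 3.4
15.2418740670646 [0.53974868 0.11650518 0.17207861]
```

```bash
python3 - <<'E'
from h import *
import cv2
a=optics.snapshot('scene')[160:260,200:330,::-1];b=optics.snapshot('wrist')[130:260,230:400,::-1]
z=np.zeros((600,800,3),np.uint8);a=cv2.resize(a,(390,300),interpolation=2);b=cv2.resize(b,(785,600),interpolation=2)[:, :]
z[:,:400]=b[:,185:585];z[:300,405:795]=a;cv2.imwrite('pics/k.png',z)
E
```

```text
(no output)
```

View pics/k.png

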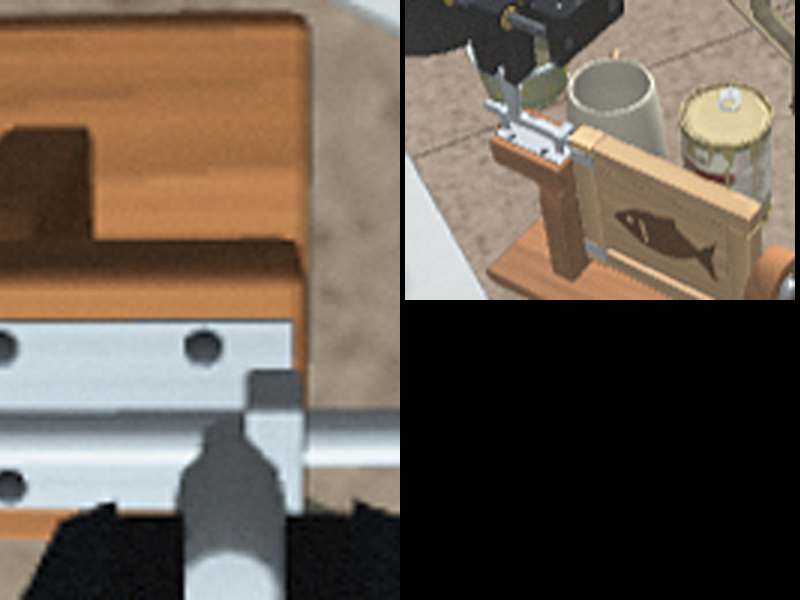

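The wrist crop shows the knob against the outer guide, with the rod sticking out of the left end, so the bolt is fully drawn. Next I'll release it and move behind the board's top.

Request:
send_rows(
  deltas=[
    {"dx": 0,"dy": 0,"dz": 0,"yaw": 0},
    {"dx": 0,"dy": -1,"dz": 0,"yaw": 0},
    {"dx": 0,"dy": -1,"dz": -5,"yaw": 0},
    {"dx": 0,"dy": -1,"dz": -30,"yaw": 0},
    {"dx": 0,"dy": -1,"dz": -55,"yaw": 0},
  ],
  claw=0.5,
)

```text
time_s: 4.0
tcp_pos: [0.5392, 0.122, 0.2274]
tool_rot: [-0.001, 0.024, 1.0, 0.001]
wrist_force: [-0.2, 0.6, 0.5]
opening: 0.0443
grip_force: 0.0
```

Request:
send_rows(
  deltas=[
    {"dx": -8,"dy": -30,"dz": 0,"yaw": 0},
    {"dx": -16,"dy": -65,"dz": 0,"yaw": 0},
    {"dx": -25,"dy": -100,"dz": 0,"yaw": 0},
    {"dx": -32,"dy": -135,"dz": 0,"yaw": 0},
    {"dx": -35,"dy": -155,"dz": 0,"yaw": 0},
  ],
  claw=1,
)

```text
time_s: 4.5
tcp_pos: [0.5676, -0.0385, 0.2271]
tool_rot: [0.0, 0.026, 1.0, -0.0]
wrist_force: [-0.1, 0.2, -0.2]
opening: 0.0061
grip_force: 0.0
```

```bash
python3 -c "
from h import *
where();move([32,-25,152])"
```

```text
TCP in stand mm 35.97549231049504 -23.41086393243272 227.08798958576048 F [-0.05843373  0.19270406 -0.18105755] open 0.006134691798899377 4.5
delta [ 4.  -1.6 75.1] tool y vs stand y deg -0.09 t 4.5
```

Request:
send_rows(
  deltas=[
    {"dx": 0,"dy": -2,"dz": 30,"yaw": 0},
    {"dx": 0,"dy": -2,"dz": 60,"yaw": 0},
    {"dx": 0,"dy": -2,"dz": 74,"yaw": 0},
    {"dx": 5,"dy": -2,"dz": 74,"yaw": 0},
  ],
)

```text
time_s: 4.9
tcp_pos: [0.5611, -0.0364, 0.1512]
tool_rot: [-0.002, 0.025, 1.0, 0.001]
wrist_force: [-0.4, 0.9, -0.0]
opening: 0.0004
grip_force: 0.0
```

Request:
send_rows(
  deltas=[
    {"dx": 8,"dy": 0,"dz": -1,"yaw": 0},
    {"dx": 16,"dy": 0,"dz": -1,"yaw": 0},
    {"dx": 24,"dy": 0,"dz": -1,"yaw": 0},
    {"dx": 33,"dy": 0,"dz": -1,"yaw": 0},
    {"dx": 42,"dy": 0,"dz": 0,"yaw": 0},
  ],
)

```text
time_s: 5.4
tcp_pos: [0.5194, -0.0356, 0.1536]
tool_rot: [0.001, 0.025, 1.0, 0.0]
wrist_force: [0.3, 0.4, -1.5]
opening: 0.0004
grip_force: 0.0
```

Request:
send_rows(
  deltas=[
    {"dx": 7,"dy": 0,"dz": 4,"yaw": 0},
    {"dx": 13,"dy": 0,"dz": 8,"yaw": 0},
    {"dx": 18,"dy": 0,"dz": 12,"yaw": 0},
    {"dx": 23,"dy": 0,"dz": 17,"yaw": 0},
    {"dx": 28,"dy": 0,"dz": 23,"yaw": 0},
  ],
)

```text
time_s: 5.9
tcp_pos: [0.4918, -0.0342, 0.1295]
tool_rot: [0.0, 0.025, 1.0, 0.0]
wrist_force: [-0.3, 0.3, -0.1]
opening: 0.0005
grip_force: 0.0
```

```bash
python3 -c "
from h import *
where();move([-43,-25,122])"
```

```text
TCP in stand mm -39.94759323051873 -23.016062663337127 129.51227738840808 F [-0.29655853  0.29616813 -0.14770512] open 0.00047289414216575 5.9
delta [ 3.1 -2.   7.5] tool y vs stand y deg 0.04 t 5.9
```

Request:
send_rows(
  deltas=[
    {"dx": 3,"dy": -2,"dz": 7,"yaw": 0},
    {"dx": 7,"dy": -2,"dz": 14,"yaw": 0},
    {"dx": 10,"dy": -2,"dz": 20,"yaw": 0},
    {"dx": 13,"dy": -2,"dz": 28,"yaw": 0},
    {"dx": 15,"dy": -2,"dz": 36,"yaw": 0},
  ],
)

```text
time_s: 6.4
tcp_pos: [0.4767, -0.0354, 0.0933]
tool_rot: [0.0, 0.025, 1.0, 0.0]
wrist_force: [-0.6, -0.3, -0.9]
opening: 0.0004
grip_force: 0.0
```

Request:
send_rows(
  deltas=[
    {"dx": 2,"dy": 0,"dz": 6,"yaw": 0},
    {"dx": 2,"dy": 0,"dz": 12,"yaw": 0},
    {"dx": 1,"dy": 0,"dz": 18,"yaw": 0},
    {"dx": -1,"dy": 0,"dz": 23,"yaw": 0},
    {"dx": -1,"dy": 0,"dz": 23,"yaw": 0},
  ],
)

```text
time_s: 6.9
tcp_pos: [0.4782, -0.0355, 0.0704]
tool_rot: [-0.0, 0.025, 1.0, 0.0]
wrist_force: [-0.2, -0.5, 0.5]
opening: 0.0006
grip_force: 0.0
```

```bash
python3 - <<'E'
from h import *
import cv2
where()
a=optics.snapshot('scene')[160:310,200:360,::-1];b=optics.snapshot('side')[100:270,220:380,::-1]
z=np.zeros((430,800,3),np.uint8);z[:375,:400]=cv2.resize(a,(400,375),interpolation=2);z[:425,400:]=cv2.resize(b,(400,425),interpolation=2)
cv2.imwrite('pics/m.png',z)
E
```

```text
TCP in stand mm -53.44206886694585 -25.009229757268997 70.40028413062635 F [-0.18792802 -0.47234228  0.4703471 ] open 0.000559963819832776 6.9
```

View pics/m.png

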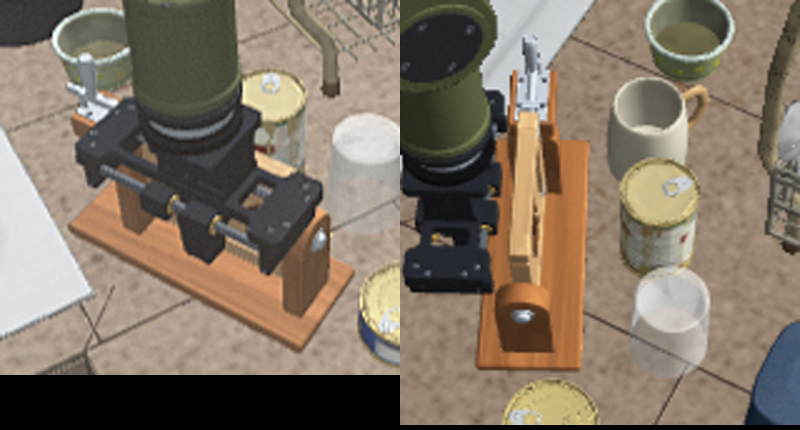

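The side view shows the board close to upright, which I didn't expect. I'll back off straight up and look properly.

Request:
send_rows(
  deltas=[
    {"dx": 20,"dy": 0,"dz": 0,"yaw": 0},
    {"dx": 25,"dy": 0,"dz": -40,"yaw": 0},
    {"dx": 25,"dy": 0,"dz": -85,"yaw": 0},
    {"dx": 25,"dy": 0,"dz": -130,"yaw": 0},
    {"dx": 25,"dy": 0,"dz": -150,"yaw": 0},
  ],
)

```text
time_s: 7.5
tcp_pos: [0.4544, -0.0342, 0.2248]
tool_rot: [0.003, 0.025, 1.0, 0.0]
wrist_force: [0.4, 0.2, -0.3]
opening: 0.0005
grip_force: 0.0
```

```bash
python3 - <<'E'
from h import *
import cv2
where()
a=optics.snapshot('scene')[160:310,200:360,::-1];b=optics.snapshot('side')[110:220,240:340,::-1];w=optics.snapshot('wrist')[:,100:500,::-1]
z=np.zeros((600,800,3),np.uint8);z[:300,:400]=cv2.resize(a,(400,300),interpolation=2);z[:440,400:]=cv2.resize(b,(400,440),interpolation=2)
z[300:,:400]=cv2.resize(w,(400,400))[:300]
cv2.imwrite('pics/m2.png',z)
E
```

```text
TCP in stand mm -77.27936917359688 -24.928745264032113 224.81746602048003 F [ 0.40149696  0.18578808 -0.34448188] open 0.0005213076401432312 7.5
```

View pics/m2.png

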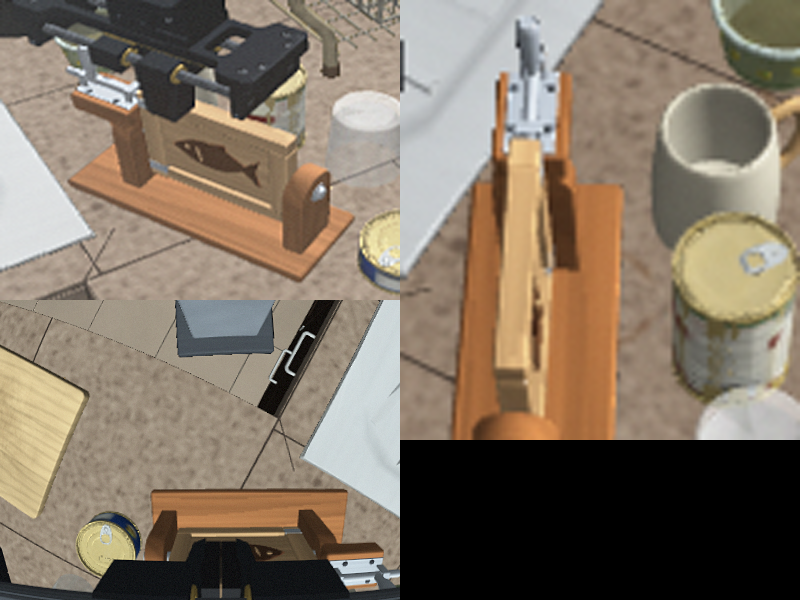

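The fish is still upright in front, so the board didn't stay tipped. I'll repeat the push, store snapshots at each stage, and view them as one montage.

Request:
send_rows(
  deltas=[
    {"dx": -40,"dy": 0,"dz": 0,"yaw": 0},
    {"dx": -80,"dy": 0,"dz": 0,"yaw": 0},
    {"dx": -112,"dy": 0,"dz": 10,"yaw": 0},
    {"dx": -112,"dy": 0,"dz": 50,"yaw": 0},
    {"dx": -112,"dy": 0,"dz": 72,"yaw": 0},
  ],
)

```text
time_s: 8.15
tcp_pos: [0.5634, -0.0401, 0.1449]
tool_rot: [-0.002, 0.025, 1.0, -0.0]
wrist_force: [0.4, 0.6, 0.2]
opening: 0.0007
grip_force: 0.0
```

```bash
cat > snap.py <<'E'
from h import *
import cv2,sys
where()
i=sys.argv[1]
np.savez(f's{i}.npz',a=optics.snapshot('scene'),b=optics.snapshot('side'),w=optics.snapshot('wrist'))
E
python3 snap.py 0
```

```text
TCP in stand mm 31.885220481372393 -25.19514633204504 144.94789705642506 F [0.41747439 0.55898465 0.19810199] open 0.0007316222074181676 8.15
```

Request:
send_rows(
  deltas=[
    {"dx": 8,"dy": 0,"dz": 0,"yaw": 0},
    {"dx": 16,"dy": 0,"dz": 0,"yaw": 0},
  ],
)

```text
time_s: 8.5
tcp_pos: [0.5488, -0.039, 0.15]
tool_rot: [0.001, 0.025, 1.0, 0.0]
wrist_force: [0.9, -0.1, 0.9]
opening: 0.0004
grip_force: 0.0
```

Request:
send_rows(
  deltas=[
    {"dx": 6,"dy": 0,"dz": 0,"yaw": 0},
    {"dx": 12,"dy": 0,"dz": 0,"yaw": 0},
  ],
)

```text
time_s: 8.7
tcp_pos: [0.5364, -0.0386, 0.1499]
tool_rot: [0.001, 0.025, 1.0, -0.0]
wrist_force: [0.0, -0.8, -0.2]
opening: 0.0007
grip_force: 0.0
```

Request:
send_rows(
  deltas=[
    {"dx": 7,"dy": 0,"dz": 0,"yaw": 0},
    {"dx": 14,"dy": 0,"dz": 0,"yaw": 0},
  ],
)

```text
time_s: 8.9
tcp_pos: [0.5223, -0.0378, 0.1493]
tool_rot: [0.0, 0.025, 1.0, 0.0]
wrist_force: [0.6, 0.6, 0.8]
opening: 0.0005
grip_force: 0.0
```

```bash
python3 snap.py 1
```

```text
TCP in stand mm -9.241991927229307 -25.073521165262157 149.31412235334477 F [0.59649588 0.55659742 0.75670263] open 0.00048041761384753207 8.9
```

Request:
send_rows(
  deltas=[
    {"dx": 8,"dy": 0,"dz": 1,"yaw": 0},
    {"dx": 15,"dy": 0,"dz": 4,"yaw": 0},
  ],
)

```text
time_s: 9.25
tcp_pos: [0.5076, -0.037, 0.1449]
tool_rot: [0.0, 0.025, 1.0, 0.0]
wrist_force: [-0.4, -0.1, 0.4]
opening: 0.0006
grip_force: 0.0
```

```bash
python3 snap.py 2; python3 - <<'E'
import numpy as np,cv2
z=np.zeros((600,800,3),np.uint8)
for i in range(3):
    s=np.load(f's{i}.npz')
    for j,(k,y0,x0,h,w) in enumerate((('a',160,215,140,140),('b',110,235,140,140),('w',130,100,200,266))):
        c=s[k][y0:y0+h,x0:x0+w,::-1];z[200*i:200*i+200,266*j:266*j+266]=cv2.resize(c,(266,200) if j==2 else (200,200),interpolation=2) if j==2 else np.pad(cv2.resize(c,(200,200),interpolation=2),((0,0),(0,66),(0,0)))
cv2.imwrite('pics/mont.png',z)
E
```

```text
TCP in stand mm -24.034128965915492 -25.01450329724337 144.9338031389044 F [-0.35336114 -0.08238744  0.4189094 ] open 0.0006342063347174851 9.25
```

View pics/mont.png

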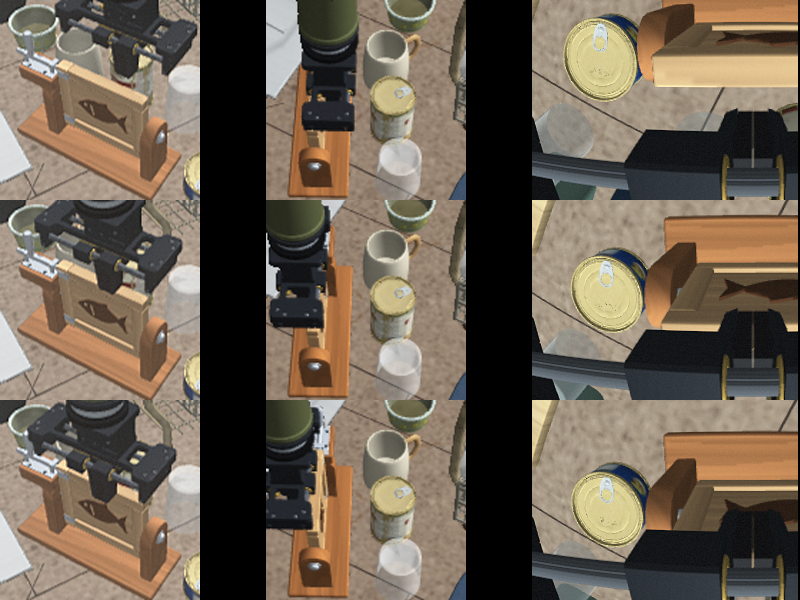

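Rows 1 and 2 show the board still upright while the fingers have moved from behind it to the front, with no force felt. So the tips may be higher than I assume. I'll project the TCP into the pictures to check.

```bash
python3 - <<'E'
from h import *
import cv2
p=json.load(open('p.json'))
z=np.zeros((600,800,3),np.uint8)
for i,P in ((0,(32,-25,145)),(2,(-24,-25,145))):
    s=np.load(f's{i}.npz');im=s['a'].copy()
    for dz,col in ((0,(255,0,0)),(20,(0,255,0)),(64,(0,0,255))):
        u=proj('scene',stand(p,(np.array(P)+[0,0,dz])/1e3))[0];print(i,dz,u.round(1));
        if dz!=64: im[int(round(u[1])),int(round(u[0]))]=col
    for q in ((-9,75,165),(9,-75,165),(-9,-75,165),(9,75,165)):
        u=proj('scene',stand(p,np.array(q)/1e3))[0];im[int(round(u[1])),int(round(u[0]))]=(255,0,255)
    c=im[160:280,230:350,::-1];z[:400,400*(i//2):400*(i//2)+400]=cv2.resize(c,(400,400),interpolation=0)
w=np.load('s2.npz')['w'][:,:,::-1].copy()
o=monitor.get_obs();A=R.from_quat(np.roll(o['tool_rot'],-1))
for d,col in ((0,(0,0,255)),(-.0187,(0,255,0))):
    u=proj('wrist',o['tcp_pos']+A.apply([0,0,d]))[0];print('w',u);
    if 0<u[1]<399: cv2.circle(w,tuple(int(round(v)) for v in u),2,col,-1)
z[400:,:400]=cv2.resize(w[180:300,240:400],(400,200)) if 0 else cv2.resize(w[200:300,220:420],(400,200))
cv2.imwrite('pics/tcp.png',z)
E
```

```text
0 0 [303.2 217.7]
0 20 [303. 211.]
0 64 [302.4 195.4]
2 0 [288.2 234.5]
2 20 [287.7 227.9]
2 64 [286.5 212.3]
w [321.32680851 240.07288074]
w [321.41271426 254.34341694]
```

View pics/tcp.png

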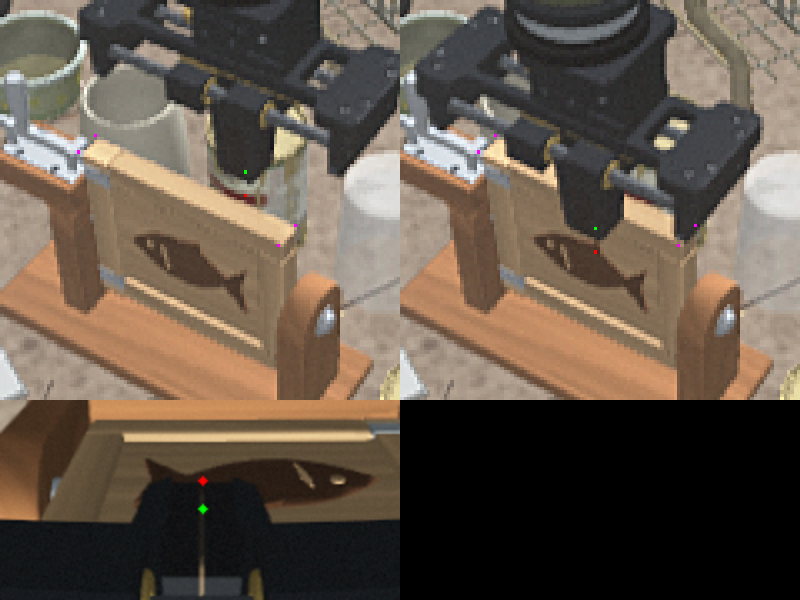

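The red dot (TCP) lies about 17–20 mm below the visible fingertips, and the board corners match their predictions. So the real tips end well above the reported TCP. I'll confirm by touching down on the board's top edge at z 165.

Request:
send_rows(
  deltas=[
    {"dx": 0,"dy": 0,"dz": -15,"yaw": 0},
    {"dx": 0,"dy": 0,"dz": -30,"yaw": 0},
    {"dx": -24,"dy": 0,"dz": -30,"yaw": 0},
    {"dx": -24,"dy": 0,"dz": -20,"yaw": 0},
    {"dx": -24,"dy": 0,"dz": -16,"yaw": 0},
  ],
)

```text
time_s: 9.9
tcp_pos: [0.531, -0.0383, 0.1598]
tool_rot: [-0.001, 0.025, 1.0, 0.0]
wrist_force: [-0.9, 0.2, 0.2]
opening: 0.0006
grip_force: 0.0
```

Request:
send_rows(
  deltas=[
    {"dx": 0,"dy": 0,"dz": 4,"yaw": 0},
  ],
)

```text
time_s: 10.0
tcp_pos: [0.5302, -0.0383, 0.1559]
tool_rot: [-0.001, 0.025, 1.0, -0.0]
wrist_force: [-0.5, 0.2, 0.1]
opening: 0.0009
grip_force: 0.0
```

Request:
send_rows(
  deltas=[
    {"dx": 0,"dy": 0,"dz": 4,"yaw": 0},
  ],
)

```text
time_s: 10.1
tcp_pos: [0.5306, -0.0383, 0.1522]
tool_rot: [-0.001, 0.025, 1.0, -0.0]
wrist_force: [0.5, -0.3, -0.7]
opening: 0.0006
grip_force: 0.0
```

Request:
send_rows(
  deltas=[
    {"dx": 0,"dy": 0,"dz": 4,"yaw": 0},
  ],
)

```text
time_s: 10.2
tcp_pos: [0.5312, -0.0383, 0.1485]
tool_rot: [-0.0, 0.025, 1.0, -0.0]
wrist_force: [-0.5, -0.9, -0.2]
opening: 0.0003
grip_force: 0.0
```

Request:
send_rows(
  deltas=[
    {"dx": 0,"dy": 0,"dz": 3,"yaw": 0},
  ],
)

```text
time_s: 10.3
tcp_pos: [0.5314, -0.0383, 0.1456]
tool_rot: [-0.0, 0.025, 1.0, 0.0]
wrist_force: [-0.5, 0.7, -0.3]
opening: 0.0005
grip_force: 0.0
```

Request:
send_rows(
  deltas=[
    {"dx": 0,"dy": 0,"dz": 2,"yaw": 0},
  ],
)

```text
time_s: 10.4
tcp_pos: [0.5316, -0.0383, 0.1437]
tool_rot: [-0.0, 0.025, 1.0, -0.0]
wrist_force: [-1.0, 0.1, 9.2]
opening: 0.0005
grip_force: 5.1
```

Request:
send_rows(
  deltas=[
    {"dx": 0,"dy": 0,"dz": 2,"yaw": 0},
  ],
)

```text
time_s: 10.5
tcp_pos: [0.533, -0.0384, 0.1435]
tool_rot: [0.001, 0.025, 1.0, -0.0]
wrist_force: [-2.4, -1.7, 25.9]
opening: 0.0003
grip_force: 13.4
```

Request:
send_rows(
  deltas=[
    {"dx": 0,"dy": 0,"dz": 2,"yaw": 0},
  ],
)

```text
time_s: 10.6
tcp_pos: [0.5348, -0.0385, 0.1434]
tool_rot: [0.004, 0.026, 1.0, -0.0]
wrist_force: [-3.0, -1.9, 39.0]
opening: 0.0002
grip_force: 19.4
```

Request:
send_rows(
  deltas=[
    {"dx": 0,"dy": 0,"dz": 2,"yaw": 0},
  ],
)

```text
time_s: 10.7
tcp_pos: [0.537, -0.0386, 0.1433]
tool_rot: [0.006, 0.026, 1.0, -0.0]
wrist_force: [-2.0, -1.7, 49.7]
opening: 0.0006
grip_force: 24.7
```

Contact came at a reported z of 143.7, so the real tips sit about 21 mm above the TCP. I'll back off and use that offset from here on.

Request:
send_rows(
  deltas=[
    {"dx": 0,"dy": 0,"dz": -8,"yaw": 0},
    {"dx": 0,"dy": 0,"dz": -40,"yaw": 0},
    {"dx": -20,"dy": 0,"dz": -40,"yaw": 0},
    {"dx": -36,"dy": 0,"dz": -40,"yaw": 0},
    {"dx": -36,"dy": 0,"dz": -40,"yaw": 0},
  ],
)

```text
time_s: 11.2
tcp_pos: [0.5699, -0.0401, 0.1783]
tool_rot: [0.002, 0.026, 1.0, 0.0]
wrist_force: [-0.3, 0.3, -1.1]
opening: 0.0002
grip_force: 0.0
```

```bash
python3 -c "
from h import *
where();move([35,-25,132])"
```

```text
TCP in stand mm 38.36338326347804 -24.901500772584484 178.31726786576368 F [-0.31570194  0.29241331 -1.05746488] open 0.0001780964028865615 11.2
delta [ 3.5 -0.1 46.3] tool y vs stand y deg 0.01 t 11.2
```

Request:
send_rows(
  deltas=[
    {"dx": 0,"dy": 0,"dz": 25,"yaw": 0},
    {"dx": 0,"dy": 0,"dz": 46,"yaw": 0},
    {"dx": 8,"dy": 0,"dz": 46,"yaw": 0},
    {"dx": 16,"dy": 0,"dz": 45,"yaw": 0},
    {"dx": 24,"dy": 0,"dz": 45,"yaw": 0},
  ],
)

```text
time_s: 11.7
tcp_pos: [0.544, -0.0388, 0.1341]
tool_rot: [0.001, 0.025, 1.0, 0.0]
wrist_force: [2.1, -0.3, -1.3]
opening: 0.0007
grip_force: 0.9
```

Request:
send_rows(
  deltas=[
    {"dx": 7,"dy": 0,"dz": 0,"yaw": 0},
    {"dx": 14,"dy": 0,"dz": 1,"yaw": 0},
    {"dx": 21,"dy": 0,"dz": 2,"yaw": 0},
  ],
)

```text
time_s: 12.0
tcp_pos: [0.523, -0.0378, 0.1316]
tool_rot: [0.001, 0.025, 1.0, 0.0]
wrist_force: [2.4, -0.5, -1.0]
opening: 0.0005
grip_force: 0.9
```

```bash
python3 -c "
from h import *
where();move([-11,-25,131])"
```

```text
TCP in stand mm -8.58376324126333 -24.987259619963176 131.64564685421206 F [ 2.39776398 -0.51179132 -1.02196561] open 0.0004841879614034421 12.0
delta [ 2.4 -0.   0.6] tool y vs stand y deg 0.04 t 12.0
```

Request:
send_rows(
  deltas=[
    {"dx": 7,"dy": 0,"dz": 3,"yaw": 0},
    {"dx": 13,"dy": 0,"dz": 7,"yaw": 0},
    {"dx": 19,"dy": 0,"dz": 12,"yaw": 0},
    {"dx": 25,"dy": 0,"dz": 18,"yaw": 0},
    {"dx": 30,"dy": 0,"dz": 25,"yaw": 0},
  ],
)

```text
time_s: 12.5
tcp_pos: [0.4922, -0.0363, 0.1054]
tool_rot: [-0.0, 0.025, 1.0, 0.0]
wrist_force: [2.1, -0.8, 0.6]
opening: 0.0005
grip_force: 1.0
```

Request:
send_rows(
  deltas=[
    {"dx": 4,"dy": 0,"dz": 6,"yaw": 0},
    {"dx": 8,"dy": 0,"dz": 12,"yaw": 0},
    {"dx": 11,"dy": 0,"dz": 19,"yaw": 0},
    {"dx": 14,"dy": 0,"dz": 25,"yaw": 0},
    {"dx": 17,"dy": 0,"dz": 31,"yaw": 0},
  ],
)

```text
time_s: 13.0
tcp_pos: [0.4762, -0.0353, 0.0745]
tool_rot: [0.0, 0.025, 1.0, 0.0]
wrist_force: [2.6, -0.4, 2.4]
opening: 0.0005
grip_force: 1.3
```

Request:
send_rows(
  deltas=[
    {"dx": 3,"dy": 0,"dz": 5,"yaw": 0},
    {"dx": 6,"dy": 0,"dz": 10,"yaw": 0},
    {"dx": 9,"dy": 0,"dz": 15,"yaw": 0},
    {"dx": 10,"dy": 0,"dz": 19,"yaw": 0},
  ],
)

```text
time_s: 13.4
tcp_pos: [0.4648, -0.035, 0.0555]
tool_rot: [-0.001, 0.025, 1.0, -0.0]
wrist_force: [0.1, -0.9, 2.1]
opening: 0.0006
grip_force: 0.7
```

```bash
python3 snap.py 3; python3 -c "
from h import *
move([-11,-25,131])"
```

```text
TCP in stand mm -66.84666608000654 -25.225102914394775 55.47681995677839 F [ 0.08806114 -0.8554693   2.1166651 ] open 0.0005950568132333757 13.4
delta [-55.5   0.1 -75.5] tool y vs stand y deg 0.05 t 13.55
```

Request:
send_rows(
  deltas=[
    {"dx": 0,"dy": 0,"dz": -30,"yaw": 0},
    {"dx": 0,"dy": 0,"dz": -75,"yaw": 0},
    {"dx": 0,"dy": 0,"dz": -115,"yaw": 0},
    {"dx": 0,"dy": 0,"dz": -145,"yaw": 0},
    {"dx": -30,"dy": 0,"dz": -145,"yaw": 0},
  ],
)

```text
time_s: 14.05
tcp_pos: [0.4947, -0.0368, 0.2049]
tool_rot: [0.001, 0.025, 1.0, -0.0]
wrist_force: [0.7, 0.1, -0.6]
opening: 0.0002
grip_force: 0.0
```

Request:
send_rows(
  deltas=[
    {"dx": -35,"dy": 0,"dz": 0,"yaw": 0},
    {"dx": -70,"dy": 0,"dz": 0,"yaw": 0},
    {"dx": -105,"dy": 0,"dz": 0,"yaw": 0},
    {"dx": -125,"dy": 0,"dz": 0,"yaw": 0},
    {"dx": -125,"dy": 0,"dz": 0,"yaw": 0},
  ],
)

```text
time_s: 14.55
tcp_pos: [0.6228, -0.0429, 0.2005]
tool_rot: [0.001, 0.026, 1.0, 0.0]
wrist_force: [-1.1, 0.1, -1.5]
opening: 0.0005
grip_force: 0.0
```

```bash
python3 - <<'E'
from h import *
where();move([88,-25,92])
p=json.load(open('p.json'));c=optics.get_calibration('side');K=c['camera_matrix'];T=c['camera_from_world']
def back(u,v,z):
    d=np.array([(u-K[0,2])/K[0,0],-(v-K[1,2])/K[1,1],-1])@T[:3,:3];o=-T[:3,3]@T[:3,:3];w=o+d*(z-o[2])/d[2]
    e=w[:2]-p[:2];s,k=np.sin(p[2]),np.cos(p[2]);return (1e3*np.array([k*e[0]+s*e[1],-s*e[0]+k*e[1]])).round()
print('tin',back(323.5,177,.11),'glass',back(328.5,219,.094),'mug',back(319,142,.098))
E
```

```text
TCP in stand mm 91.34460275541235 -24.97118434905391 200.50842071623043 F [-1.12107199  0.11134762 -1.50103564] open 0.000532750424938115 14.55
delta [ 3.500e+00 -1.000e-01  1.085e+02] tool y vs stand y deg -0.0 t 14.55
tin [122.  20.] glass [135. -81.] mug [111. 128.]
```

Request:
send_rows(
  deltas=[
    {"dx": 5,"dy": -7,"dz": 35,"yaw": 0},
    {"dx": 5,"dy": -7,"dz": 75,"yaw": 0},
    {"dx": 5,"dy": -7,"dz": 100,"yaw": 0},
    {"dx": 5,"dy": -7,"dz": 108,"yaw": 0},
    {"dx": 12,"dy": -7,"dz": 108,"yaw": 0},
  ],
)

```text
time_s: 15.05
tcp_pos: [0.6075, -0.049, 0.0924]
tool_rot: [-0.001, 0.025, 1.0, 0.0]
wrist_force: [0.2, 0.3, 0.6]
opening: 0.0005
grip_force: 0.0
```

Request:
send_rows(
  deltas=[
    {"dx": 5,"dy": 0,"dz": 0,"yaw": 0},
  ],
)

```text
time_s: 15.15
tcp_pos: [0.6031, -0.0487, 0.0942]
tool_rot: [0.001, 0.025, 1.0, 0.0]
wrist_force: [0.0, -0.9, -0.6]
opening: 0.0005
grip_force: 0.0
```

Request:
send_rows(
  deltas=[
    {"dx": 3,"dy": 0,"dz": 0,"yaw": 0},
  ],
)

```text
time_s: 15.25
tcp_pos: [0.6014, -0.0486, 0.0948]
tool_rot: [0.002, 0.025, 1.0, 0.0]
wrist_force: [2.8, 0.8, -0.0]
opening: 0.0003
grip_force: 1.8
```

```bash
python3 -c "
from h import *
where()"
```

```text
TCP in stand mm 70.28910175730628 -31.809725451790143 94.84178575801397 F [ 2.76209709  0.7533423  -0.0338587 ] open 0.0003141446821509823 15.25
```

Contact came exactly where predicted (TCP x 70). Now I'll roll the edge up and forward.

Request:
send_rows(
  deltas=[
    {"dx": 2,"dy": 0,"dz": -6,"yaw": 0},
    {"dx": 5,"dy": 0,"dz": -12,"yaw": 0},
    {"dx": 8,"dy": 0,"dz": -17,"yaw": 0},
    {"dx": 11,"dy": 0,"dz": -20,"yaw": 0},
  ],
)

```text
time_s: 15.65
tcp_pos: [0.59, -0.0482, 0.1141]
tool_rot: [0.001, 0.025, 1.0, 0.0]
wrist_force: [3.5, 0.1, -0.0]
opening: 0.0005
grip_force: 1.3
```

Request:
send_rows(
  deltas=[
    {"dx": 4,"dy": 0,"dz": -2,"yaw": 0},
    {"dx": 8,"dy": 0,"dz": -3,"yaw": 0},
    {"dx": 12,"dy": 0,"dz": -4,"yaw": 0},
    {"dx": 16,"dy": 0,"dz": -4,"yaw": 0},
  ],
)

```text
time_s: 16.05
tcp_pos: [0.5767, -0.0473, 0.1188]
tool_rot: [0.004, 0.025, 1.0, 0.0]
wrist_force: [4.6, -1.5, 3.3]
opening: 0.0007
grip_force: 2.1
```

Request:
send_rows(
  deltas=[
    {"dx": 5,"dy": 0,"dz": 0,"yaw": 0},
    {"dx": 10,"dy": 0,"dz": 0,"yaw": 0},
    {"dx": 14,"dy": 0,"dz": 0,"yaw": 0},
  ],
)

```text
time_s: 16.35
tcp_pos: [0.558, -0.0467, 0.1167]
tool_rot: [-0.001, 0.025, 1.0, -0.0]
wrist_force: [0.6, 0.0, 1.9]
opening: 0.0006
grip_force: 1.0
```

```bash
python3 snap.py 4
```

```text
TCP in stand mm 26.850821706871805 -32.06761486713586 116.73277474139144 F [0.56026956 0.0496542  1.90298307] open 0.0005708742663491017 16.35
```

Request:
send_rows(
  deltas=[
    {"dx": -6,"dy": 0,"dz": 0,"yaw": 0},
    {"dx": -6,"dy": 0,"dz": -30,"yaw": 0},
    {"dx": -6,"dy": 0,"dz": -70,"yaw": 0},
    {"dx": -6,"dy": 0,"dz": -90,"yaw": 0},
  ],
)

```text
time_s: 16.9
tcp_pos: [0.5664, -0.0469, 0.2092]
tool_rot: [0.001, 0.025, 1.0, 0.0]
wrist_force: [0.3, 0.1, -0.0]
opening: 0.0003
grip_force: 0.0
```

```bash
python3 -c "
from h import *
where();move([0,-25,205]);print(monitor.get_obs()['joints'])"
```

```text
TCP in stand mm 35.25302654008186 -31.827555412613286 209.23171414342968 F [ 0.33308884  0.10356747 -0.02219964] open 0.0003319729598256483 16.9
delta [35.3  6.8  4.2] tool y vs stand y deg 0.03 t 16.9
[ 0.20425392  0.63476071 -0.33996722  1.74619649  0.27723532  0.80597065
  1.25270663]
```

Request:
send_rows(
  deltas=[
    {"dx": 10,"dy": 2,"dz": 0,"yaw": -8},
    {"dx": 20,"dy": 4,"dz": 0,"yaw": -16},
    {"dx": 30,"dy": 6,"dz": 0,"yaw": -24},
    {"dx": 35,"dy": 7,"dz": 0,"yaw": -32},
    {"dx": 35,"dy": 7,"dz": 0,"yaw": -40},
  ],
  claw=0,
)

```text
time_s: 17.4
tcp_pos: [0.5296, -0.0383, 0.2067]
tool_rot: [-0.001, -0.321, 0.947, 0.0]
wrist_force: [0.7, -0.3, -0.4]
opening: 0.0384
grip_force: 0.0
```

Request:
send_rows(
  deltas=[
    {"dx": 0,"dy": 0,"dz": 0,"yaw": -8},
    {"dx": 0,"dy": 0,"dz": 0,"yaw": -16},
    {"dx": 0,"dy": 0,"dz": 0,"yaw": -24},
    {"dx": 0,"dy": 0,"dz": 0,"yaw": -32},
    {"dx": 0,"dy": 0,"dz": 0,"yaw": -40},
  ],
)

```text
time_s: 17.9
tcp_pos: [0.5305, -0.0386, 0.2065]
tool_rot: [-0.001, -0.625, 0.78, 0.0]
wrist_force: [0.6, -0.0, -0.4]
opening: 0.0783
grip_force: 0.0
```

Request:
send_rows(
  deltas=[
    {"dx": 0,"dy": 0,"dz": 0,"yaw": -5},
    {"dx": 0,"dy": 0,"dz": 0,"yaw": -10},
    {"dx": 0,"dy": 0,"dz": 0,"yaw": -10},
  ],
)

```text
time_s: 18.2
tcp_pos: [0.5305, -0.0386, 0.2064]
tool_rot: [-0.0, -0.689, 0.725, 0.001]
wrist_force: [-0.4, 0.2, 0.5]
opening: 0.0883
grip_force: 0.0
```

```bash
python3 -c "
from h import *
where();move([0,-25,124])"
```

```text
TCP in stand mm -1.0438360591803435 -25.384128599031037 206.42616365744283 F [-0.44513439  0.16818188  0.47791645] open 0.08825607915644035 18.2
delta [-0.4 -1.2 82.4] tool y vs stand y deg 90.03 t 18.2
```

Request:
send_rows(
  deltas=[
    {"dx": 0,"dy": -1,"dz": 25,"yaw": 0},
    {"dx": 0,"dy": -1,"dz": 55,"yaw": 0},
    {"dx": 0,"dy": -1,"dz": 75,"yaw": 0},
    {"dx": 0,"dy": -1,"dz": 82,"yaw": 0},
    {"dx": 0,"dy": -1,"dz": 82,"yaw": 0},
  ],
)

```text
time_s: 18.7
tcp_pos: [0.5313, -0.0383, 0.1243]
tool_rot: [-0.001, -0.689, 0.725, 0.001]
wrist_force: [-0.1, -0.3, -0.0]
opening: 0.0881
grip_force: 0.0
```

Request:
send_rows(
  deltas=[
    {"dx": 0,"dy": 0,"dz": 0,"yaw": 0},
    {"dx": 0,"dy": 0,"dz": 0,"yaw": 0},
    {"dx": 0,"dy": 0,"dz": 0,"yaw": 0},
    {"dx": 0,"dy": 0,"dz": 0,"yaw": 0},
    {"dx": 0,"dy": 0,"dz": 0,"yaw": 0},
  ],
  claw=1,
  grip_force=20,
)

```text
time_s: 19.2
tcp_pos: [0.532, -0.0383, 0.1253]
tool_rot: [0.0, -0.689, 0.725, -0.0]
wrist_force: [-0.7, -0.2, 0.7]
opening: 0.05
grip_force: 0.0
```

Request:
send_rows(
  deltas=[
    {"dx": 0,"dy": 0,"dz": 0,"yaw": 0},
    {"dx": 0,"dy": 0,"dz": 0,"yaw": 0},
    {"dx": 0,"dy": 0,"dz": 0,"yaw": 0},
    {"dx": 0,"dy": 0,"dz": 0,"yaw": 0},
    {"dx": 0,"dy": 0,"dz": 0,"yaw": 0},
  ],
)

```text
time_s: 19.7
tcp_pos: [0.5325, -0.0382, 0.1253]
tool_rot: [0.001, -0.689, 0.725, -0.0]
wrist_force: [1.7, -0.5, 2.6]
opening: 0.0183
grip_force: 19.7
```

```bash
python3 -c "
from h import *
where();o=monitor.get_obs();print(o['opening'],o['grip_force'],o['tool_rot'])"
```

```text
TCP in stand mm 0.9363733237818037 -24.9229274297362 125.3450297033989 F [ 1.69782658 -0.4572351   2.57786771] open 0.01827824247490048 19.7
0.01827824247490048 19.74912604317069 [ 5.56297454e-04 -6.89000918e-01  7.24760141e-01 -4.04419598e-04]
```

Opening is 18.3 mm on the 18 mm board, so the pads lie flat and the board is upright. Next I'll release it, yaw back and go to the knob.

Request:
send_rows(
  deltas=[
    {"dx": 0,"dy": 0,"dz": 0,"yaw": 0},
    {"dx": 0,"dy": 0,"dz": 0,"yaw": 0},
    {"dx": 0,"dy": 0,"dz": 0,"yaw": 0},
    {"dx": 0,"dy": 0,"dz": -30,"yaw": 0},
    {"dx": 0,"dy": 0,"dz": -75,"yaw": 0},
  ],
  claw=0.4,
)

```text
time_s: 20.2
tcp_pos: [0.5295, -0.0387, 0.1986]
tool_rot: [-0.002, -0.689, 0.725, 0.002]
wrist_force: [1.4, -0.4, -0.1]
opening: 0.0525
grip_force: 0.0
```

Request:
send_rows(
  deltas=[
    {"dx": 0,"dy": 0,"dz": -10,"yaw": 8},
    {"dx": 0,"dy": 0,"dz": -10,"yaw": 16},
    {"dx": 0,"dy": 0,"dz": -10,"yaw": 24},
    {"dx": 0,"dy": 0,"dz": -10,"yaw": 32},
    {"dx": 0,"dy": 0,"dz": -10,"yaw": 40},
  ],
)

```text
time_s: 20.7
tcp_pos: [0.5314, -0.0383, 0.2099]
tool_rot: [-0.0, -0.397, 0.918, 0.0]
wrist_force: [0.3, 0.6, -0.1]
opening: 0.053
grip_force: 0.0
```

Request:
send_rows(
  deltas=[
    {"dx": 0,"dy": 0,"dz": 0,"yaw": 8},
    {"dx": 0,"dy": 0,"dz": 0,"yaw": 16},
    {"dx": 0,"dy": 0,"dz": 0,"yaw": 24},
    {"dx": 0,"dy": 0,"dz": 0,"yaw": 32},
    {"dx": 0,"dy": 0,"dz": 0,"yaw": 40},
  ],
)

```text
time_s: 21.2
tcp_pos: [0.5313, -0.0381, 0.2098]
tool_rot: [-0.0, -0.059, 0.998, 0.0]
wrist_force: [-0.3, -0.3, 0.1]
opening: 0.0528
grip_force: 0.0
```

Request:
send_rows(
  deltas=[
    {"dx": 0,"dy": 0,"dz": 0,"yaw": 5},
    {"dx": 0,"dy": 0,"dz": 0,"yaw": 10},
    {"dx": 0,"dy": 0,"dz": 0,"yaw": 10},
  ],
)

```text
time_s: 21.5
tcp_pos: [0.5314, -0.0381, 0.2099]
tool_rot: [-0.0, 0.025, 1.0, -0.0]
wrist_force: [-0.4, -0.4, -0.4]
opening: 0.0527
grip_force: 0.0
```

```bash
python3 snap.py 5; python3 -c "
from h import *
move([0,132,205])"
```

```text
TCP in stand mm -0.13560768140494836 -24.852098836459806 209.87733256084778 F [-0.4064378  -0.41143705 -0.43407212] open 0.05273851889675752 21.5
delta [ -0.4 157.    4.9] tool y vs stand y deg 0.16 t 21.65
```

Request:
send_rows(
  deltas=[
    {"dx": 0,"dy": 40,"dz": 0,"yaw": 0},
    {"dx": 0,"dy": 80,"dz": 0,"yaw": 0},
    {"dx": 0,"dy": 120,"dz": 0,"yaw": 0},
    {"dx": 0,"dy": 150,"dz": 0,"yaw": 0},
    {"dx": 0,"dy": 157,"dz": 5,"yaw": 0},
  ],
)

```text
time_s: 22.15
tcp_pos: [0.5399, 0.1239, 0.2056]
tool_rot: [0.001, 0.022, 1.0, 0.002]
wrist_force: [0.9, -0.3, 0.4]
opening: 0.0528
grip_force: 0.0
```

Request:
send_rows(
  deltas=[
    {"dx": 0,"dy": 0,"dz": 15,"yaw": 0},
    {"dx": 0,"dy": 0,"dz": 35,"yaw": 0},
    {"dx": 0,"dy": 0,"dz": 50,"yaw": 0},
    {"dx": 0,"dy": 0,"dz": 54,"yaw": 0},
    {"dx": 0,"dy": 0,"dz": 54,"yaw": 0},
  ],
)

```text
time_s: 22.65
tcp_pos: [0.5394, 0.1174, 0.1504]
tool_rot: [-0.001, 0.026, 1.0, -0.0]
wrist_force: [0.6, 0.2, -0.2]
opening: 0.053
grip_force: 0.0
```

```bash
python3 -c "
from h import *
where()"
```

```text
TCP in stand mm -0.1590867127929255 130.7933474121814 150.43075693951857 F [ 0.61769625  0.23035226 -0.21827578] open 0.05298277690654673 22.65
```

Request:
send_rows(
  deltas=[
    {"dx": 0,"dy": 0,"dz": 0,"yaw": 0},
    {"dx": 0,"dy": 0,"dz": 0,"yaw": 0},
    {"dx": 0,"dy": 0,"dz": 0,"yaw": 0},
    {"dx": 0,"dy": 0,"dz": 0,"yaw": 0},
    {"dx": 0,"dy": 0,"dz": 0,"yaw": 0},
  ],
  claw=1,
  grip_force=20,
)

```text
time_s: 23.15
tcp_pos: [0.5398, 0.1165, 0.1513]
tool_rot: [-0.0, 0.026, 1.0, -0.002]
wrist_force: [-0.1, -9.2, 3.8]
opening: 0.0151
grip_force: 4.1
```

Request:
send_rows(
  deltas=[
    {"dx": 0,"dy": 0,"dz": 0,"yaw": 0},
  ],
)

```text
time_s: 23.25
tcp_pos: [0.5398, 0.116, 0.1513]
tool_rot: [-0.0, 0.026, 1.0, -0.002]
wrist_force: [-1.2, -5.8, 4.2]
opening: 0.014
grip_force: 20.0
```

```bash
python3 -c "
from h import *
where()"
```

```text
TCP in stand mm 0.3429893747580832 129.43116494736157 151.31607503385 F [-1.23421499 -5.75510116  4.22399761] open 0.014003761129918996 23.25
```

Request:
send_rows(
  deltas=[
    {"dx": 0,"dy": -4,"dz": 0,"yaw": 0},
    {"dx": 0,"dy": -8,"dz": 0,"yaw": 0},
    {"dx": 0,"dy": -12,"dz": 0,"yaw": 0},
  ],
)

```text
time_s: 23.55
tcp_pos: [0.5395, 0.1076, 0.1513]
tool_rot: [0.0, 0.025, 1.0, 0.001]
wrist_force: [-0.1, 1.3, 3.7]
opening: 0.014
grip_force: 20.0
```

Request:
send_rows(
  deltas=[
    {"dx": 0,"dy": -4,"dz": 0,"yaw": 0},
    {"dx": 0,"dy": -8,"dz": 0,"yaw": 0},
    {"dx": 0,"dy": -10,"dz": 0,"yaw": 0},
  ],
)

```text
time_s: 23.85
tcp_pos: [0.5389, 0.0962, 0.1513]
tool_rot: [0.0, 0.025, 1.0, 0.0]
wrist_force: [-0.3, 1.4, 5.1]
opening: 0.0141
grip_force: 20.0
```

```bash
python3 -c "
from h import *
where()"
```

```text
TCP in stand mm 0.4648081861864583 109.6295274247127 151.2826156454567 F [-0.33230652  1.35335086  5.09476427] open 0.014052508923445383 23.85
```

Force is still only sliding friction, so I'll push on to the stop.

Request:
send_rows(
  deltas=[
    {"dx": 0,"dy": -2,"dz": 0,"yaw": 0},
    {"dx": 0,"dy": -2,"dz": 0,"yaw": 0},
  ],
)

```text
time_s: 24.05
tcp_pos: [0.5389, 0.0958, 0.1513]
tool_rot: [0.001, 0.025, 1.0, 0.001]
wrist_force: [0.4, 3.5, 4.4]
opening: 0.0139
grip_force: 20.0
```

Request:
send_rows(
  deltas=[
    {"dx": 0,"dy": -2,"dz": 0,"yaw": 0},
    {"dx": 0,"dy": -2,"dz": 0,"yaw": 0},
  ],
)

```text
time_s: 24.25
tcp_pos: [0.539, 0.0958, 0.1513]
tool_rot: [0.001, 0.024, 1.0, 0.002]
wrist_force: [0.2, 7.7, 3.8]
opening: 0.0139
grip_force: 20.0
```

```bash
python3 -c "
from h import *
where()"
```

```text
TCP in stand mm 0.4899131717509622 109.19340662374515 151.29773344035556 F [0.22297405 7.74256843 3.84245496] open 0.013911753827136934 24.25
```

The bolt is at its home stop: 20.2 mm of travel, with force rising and no further motion. I'll relax the push, open, and retreat.

Request:
send_rows(
  deltas=[
    {"dx": 0,"dy": 3,"dz": 0,"yaw": 0},
    {"dx": 0,"dy": 3,"dz": 0,"yaw": 0},
  ],
)

```text
time_s: 24.45
tcp_pos: [0.5389, 0.0958, 0.1513]
tool_rot: [0.0, 0.025, 1.0, 0.0]
wrist_force: [-0.4, 2.2, 4.8]
opening: 0.014
grip_force: 20.0
```

Request:
send_rows(
  deltas=[
    {"dx": 0,"dy": 0,"dz": 0,"yaw": 0},
    {"dx": 0,"dy": 0,"dz": 0,"yaw": 0},
    {"dx": 0,"dy": 0,"dz": -2,"yaw": 0},
    {"dx": 0,"dy": 0,"dz": -25,"yaw": 0},
    {"dx": 0,"dy": 0,"dz": -70,"yaw": 0},
  ],
  claw=0.4,
)

```text
time_s: 24.95
tcp_pos: [0.536, 0.094, 0.2189]
tool_rot: [-0.004, 0.025, 1.0, -0.001]
wrist_force: [0.9, 0.2, -0.8]
opening: 0.0517
grip_force: 0.0
```

Request:
send_rows(
  deltas=[
    {"dx": 30,"dy": 30,"dz": 0,"yaw": 0},
    {"dx": 60,"dy": 60,"dz": 0,"yaw": 0},
    {"dx": 80,"dy": 100,"dz": 0,"yaw": 0},
    {"dx": 100,"dy": 140,"dz": 0,"yaw": 0},
    {"dx": 100,"dy": 160,"dz": 0,"yaw": 0},
  ],
)

```text
time_s: 25.45
tcp_pos: [0.4434, 0.2642, 0.2212]
tool_rot: [-0.001, 0.022, 1.0, 0.001]
wrist_force: [0.1, -0.3, -0.5]
opening: 0.0528
grip_force: 0.0
```

```bash
python3 snap.py 6; python3 - <<'E'
import numpy as np,cv2
z=np.zeros((600,800,3),np.uint8)
s=np.load('s6.npz')
z[:400,:400]=cv2.resize(s['a'][165:305,215:355,::-1],(400,400),interpolation=2)
z[:400,400:]=cv2.resize(s['b'][110:260,235:385,::-1],(400,400),interpolation=2)
z[400:,:320]=cv2.resize(s['w'][:,:,::-1],(320,200))
b0=cv2.imread('pics/side0.png')[...,::-1];d=np.abs(s['b'].astype(int)-b0).max(2)
z[400:,400:600]=cv2.resize((d>40).astype(np.uint8)[110:260,235:385,None]*255,(200,200))[...,None]
cv2.imwrite('pics/final.png',z)
E
```

```text
TCP in stand mm -103.56436208442467 272.4567440863599 221.22168454402117 F [ 0.05367479 -0.3120625  -0.54872559] open 0.05284949870458261 25.45
```

That used up the ten views, so I'll check the rest with numbers: compare the start and end pictures by region.

```bash
python3 - <<'E'
from h import *
import cv2
p=json.load(open('p.json'));s=np.load('s6.npz');s4=np.load('s0.npz')
for n,k in (('scene','a'),('side','b')):
    i0=cv2.imread(f'pics/{n}0.png')[...,::-1].astype(int);d=np.abs(s[k]-i0).max(2)
    for name,P,r in (('knob',(0,112,190),6),('boardtop',(0,0,165),8),('face',(-9,0,100),16),('tin',(122,20,70),12),('glass',(135,-81,60),12),('mug',(111,128,60),12),('fishtin',None,0)):
        if P is None: u=np.array((363,285) if n=='scene' else (280,271));r=15
        else: u=proj(n,stand(p,np.array(P)/1e3))[0]
        x,y=u.round().astype(int);print(n,name,(x,y),'changed px frac',(d[y-r:y+r+1,x-r:x+r+1]>30).mean().round(3))
# face dark-emblem map before/after, rectified front face
q=np.array([(-9,75,165),(-9,-75,165),(-9,-75,35),(-9,75,35)])/1e3
H=cv2.getPerspectiveTransform(proj('scene',stand(p,q)).astype(np.float32),np.float32([[0,0],[300,0],[300,260],[0,260]]))
for im in (cv2.imread('pics/scene0.png')[...,::-1],s['a']):
    w=cv2.warpPerspective(im,H,(300,260));c=cv2.resize(w,(38,22),interpolation=cv2.INTER_AREA).astype(int)
    sat=c[...,0]-c[...,2];g=c[...,1]-c[...,0]
    for r in range(22): print(''.join('g' if g[r,j]>0 else '#' if c[r,j].sum()<230 else 'o' if sat[r,j]>90 else '.' for j in range(38)))
    print()
E
```

```text
scene knob (np.int64(240), np.int64(188)) changed px frac 0.036
scene boardtop (np.int64(284), np.int64(216)) changed px frac 0.121
scene face (np.int64(284), np.int64(239)) changed px frac 0.223
scene tin (np.int64(309), np.int64(210)) changed px frac 0.03
scene glass (np.int64(347), np.int64(225)) changed px frac 0.0
scene mug (np.int64(271), np.int64(199)) changed px frac 0.078
scene fishtin (np.int64(363), np.int64(285)) changed px frac 0.0
side knob (np.int64(271), np.int64(123)) changed px frac 0.036
side boardtop (np.int64(268), np.int64(170)) changed px frac 0.125
side face (np.int64(267), np.int64(185)) changed px frac 0.108
side tin (np.int64(323), np.int64(186)) changed px frac 0.0
side glass (np.int64(328), np.int64(226)) changed px frac 0.0
side mug (np.int64(318), np.int64(151)) changed px frac 0.0
side fishtin (np.int64(280), np.int64(271)) changed px frac 0.0
......................................
g.....................................
gggggg................................
......................................
......................................
.................
[... 804 characters left out ...]
..............##...##..#.............
................##.###.##.............
................########..............
.................#######..............
.................#######..............
.................#######..............
..................#####...............
...................####...............
..................###.................
..................###.................
....................##................
...................###................
...................##.................
......................................
......................................
.gggg.................................
......................................
......................................
```

The front face now shows an upright carrot with its three leaves on top. The knob is back where it started, and the glass, mug and tins haven't moved. Handing in.

```bash
python3 -c "
from cell import arm
print(arm.close_job())"
```

```text
the job is handed in; nothing more can be done
None
```

I handed the job in at about 26 s: the carrot side is upright in front, the bolt is pushed home to its stop, and the glass, mug and tins stayed where they were.

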